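# Fit the axle of the plaster-spreading roller

## Robot

A 6-joint arm with a two-finger parallel gripper is mounted at the origin on the work surface. World frame = base frame: x ahead of the robot, y to its left, z up, the work surface at z = 0. Lengths are in m, angles in rad, forces in N, time in s.
With the tool pointing down it reaches from about 0.25 to 0.725 m from the base axis. Payload 4 kg.
Tool frame: the origin (TCP) lies midway between the tips of the shut fingers; the grasp point (between the pads) lies 19 mm behind it (bot.hold_point_z is the distance from the TCP to the grasp point, in m); z points along the fingers, y is the direction in which the jaws open and shut (so a half turn about z gives the same grasp; the last joint's range is limited). The gripper opens to 85 mm and grips with 20 to 120 N. Pads are 22 mm wide; open, the fingers measure 114 mm over their backs; the gripper's body (76 mm by 85 mm) begins 54 mm behind the grasp point. The pads swing forward as they close: fully open they stand 13 mm farther back than shut.
Start: joints at [1.128, 0.241, 0.005, 1.335, 0, 1.571], TCP at [0.214, 0.452, 0.231] pointing down, gripper open.
Joint ranges: [-2.72, 2.72], [-1.05, 1.87], [-1.09, 1.28], [-1.99, 2.15], [-1.42, 1.44], [-3.14, 3.14]. Speed limits (rad/s): [2.79, 2.79, 3.14, 3.14, 3.14, 3.14].

## Interface

Orientations are given as a unit quaternion [x, y, z, w].
In Python, from workcell import bot, vision gives the robot as it stands. The module is installed in compiled form; this text tells all that it offers.
- The arm moves only by the shell command python3 -m jog 'ROWS'. ROWS is JSON, a list of rows, each an object with "claw": the opening, from 0 (shut) to 1 (fully open); "translation": the shift along the tool's x, y, z in m, a list of three; "turn": the turn, a rotation vector about the tool's x, y, z in degrees, a list of three. In form: [{"claw": claw, "translation": [x, y, z], "turn": [ax, ay, az]}, ...]. A call has 1 to 5 rows; each row is the pose to reach, as a shift and turn from the pose commanded when the call began, along the tool's axes at that moment; what a row does not reach only later rows make up. A row lasts 1/8 s, in which the tool goes at most 62.5 mm and 10.7 degrees, less where a joint would pass 70% of its speed; a pose out of reach is approached as far as the arm can. A call with a gripper value outside its range is refused whole. The fingers move at their own pace and stop on an object; the grip force is fixed at half the most. Time passes only in rows, so rows that repeat a pose let the fingers close. It gives the time, the measured TCP pose, the force and the opening at its end, in the units of the state.
- bot.get_obs(): the state, without advancing time (a new reading comes with each control period).
- vision.camera(name): name is "side" or "top" or "wrist"; returns a dict with "image" (420x560x3 uint8, red, green, blue), "K" (3x3 intrinsics, pixels), "dist_coeffs" ([k1, k2, p1, p2, k3] as OpenCV has them; the pictures are not rectified), "R" (3x3) and "t" (3): a world point X has camera coordinates R X + t. Camera axes: x right, y down, z forward; pixel columns grow to the right and rows downward; lengths in m; the calibration is good to about 2 mm. A picture is of the moment at which its call begins. There is no depth.
- bot.job_done(): hands the job in, once; it reports no verdict.
The state is a dict: "clock": time; "joint_pos": joint angles; "joint_vel": joint speeds; "tau": joint torques, N m; "eef_pos": TCP position; "tool_rot": TCP orientation; "ft_force": force on the tool from outside, world axes, zero at the start; "ft_torque": the same for the moment, N m; "grip_width": finger opening in m.
Only numpy, scipy, OpenCV 4.12 (cv2) and the standard library are available. Lean on these libraries where they do the work, as an engineer would, in place of code of your own. Each camera call takes 0.05 s, during which the arm holds its last target. There are 200 camera calls.

## Task

Take the axle from its wooden rest and thread it through the first bearing ear of the roller stand, the steel roller lying between the ears, and the second ear, until its collar sits home against the outside of the ear, then let go. The ears are clamped somewhere off the middle of the stand, so find the hole gently and ease the axle through without forcing it against the stand or the roller; leave the other things on the table where they are.

Things in the scene. Friction and masses are not known exactly. Their poses are not given: they have to be found in the camera images.
- stand: The roller stand, fixed to the table: grey base block 136 (x) x 130 (y) x 50 mm high; origin at the centre of its underside, z up, y along the holes. An aluminium carriage on top bears two upright ears, each 60 mm wide in x (a square-edged plate), 14 mm thick in y, top 117 mm above the table. Outer faces of the ears at stand y = -50 and +50 mm, inner faces at -36 and +36.
- stand_axis (a point): Stand x = 0, y = 0, 95 mm above the table. Each ear has a round 18.5 mm hole in the middle of its width, at this height. BUT the carriage (both ears and the roller, always square to the stand) is clamped anywhere from -13 to +13 mm along stand x from this point; no pose given here shows that offset: feel it (an ear's side face, its hole) or see it. The clamp does not give.
- stand_mid (a point): Middle of the base block's top, 50 mm above the table. Over it, between the ears, lies a steel roller on the carriage, 66 mm long, 56 mm diameter, 0.25 to 0.5 kg, with a 20 mm bore in line with the holes sideways but sagging 3.5 mm lower; it can only rise, and the axle's bevelled nose lifts it on the way through, so expect a little drag and a catch at each hole.
- axle: Loose axle, 0.28 kg, level on its rest, axis 45 mm above the table. Its y runs along the shaft to the nose; origin on the axis. Along y: square wooden handle -104 to -58 mm; collar, 28 mm diameter, -58 to -50; shaft, 16 mm diameter, -50 to +56; bevel to the tip at +61. Home: collar against the outer face of the first ear, origin half-way between the ears. Either side will do; the nose starts roughly to world +y.
- axle_nose (a point): Centre of the axle's blunt nose: a flat end of 12 mm diameter, with a 5 mm long bevel back to the 16 mm shaft.
- axle_handle (a point): Centre of the axle's wooden handle (20 mm wide, 46 mm long), the place to grip: from above, fingers closing across the shaft.
- axle_rest: Fixed wooden rest 70 x 120 mm with two 10 mm thick slotted posts, tops 53 mm above the table, at rest y = -38 and +45 mm, slots 17 mm wide and open to the top; the axle lies in them along the rest's y, handle overhanging at -y. Lift the axle straight up by 25 mm or more to clear it. Origin at the underside's centre.
- plasters: Fixed low stack of white plaster cards 105 x 105 x 15 mm with a black disc; not part of the job. Origin at the underside's centre.
- jar_small: Brown glass jar with brass cap, 44 mm diameter, 40 mm high, bystander. Origin under its centre.
- jar_mid: Brown glass jar with brass cap, 52 mm diameter, 55 mm high, bystander. Origin under its centre.
- jar_tall: Brown glass jar with brass cap, 52 mm diameter, 80 mm high, bystander. Origin under its centre.
- ginger_jar: Blue porcelain jar with white lid, 100 mm diameter, 130 mm high, bystander. Origin under its centre.
- mortar: Stone mortar bowl, 110 mm diameter, 70 mm high, bystander. Origin under its centre.
- spatula: Spatula 200 mm long lying flat, bystander.

How it is judged:
By the outcome, as a careful person would: the job done as asked, in the order asked, and still so for the second after the job is handed in, with the robot touching nothing.
It also fails if it takes over 61 s, if anything falls off the work surface, if the arm or the gripper's body presses on something with over 40 N, if the wrist force passes 120 N, or if a joint passes its speed limit or range.

## Working session

There is one attempt and no reset: what is moved stays moved. The work goes in short steps, Python scripts to look and compute and a shell command to move; the robot and the scene stay as the last step left them, time stands still between calls to the robot, and variables do not carry over. Pictures are saved under pics/ and viewed, on a budget of 10 in all, crops included, one or two more only if the job needs it, and the job is handed in when it is done.

```bash
mkdir -p pics
cat > h.py <<'E'
import numpy as np, cv2
from workcell import bot, vision
from scipy.spatial.transform import Rotation as Rn
def snap(name,fn,crop=None,scale=1):
    c=vision.camera(name); im=c["image"][:,:,::-1]
    np.savez(fn+'.npz',**{k:np.array(v) for k,v in c.items()})
    if crop: im=im[crop[1]:crop[3],crop[0]:crop[2]]
    im=cv2.resize(im,None,fx=scale,fy=scale,interpolation=cv2.INTER_CUBIC); cv2.imwrite(fn,im)
def ray(c,uv,z):
    K,d,R,t=[np.array(c[k],float) for k in("K","dist_coeffs","R","t")]
    n=cv2.undistortPoints(np.array(uv,float).reshape(-1,1,2),K,d).reshape(-1,2)
    D=np.c_[n,np.ones(len(n))]@R; C=-R.T@t
    return C+D*((z-C[2])/D[:,2])[:,None]
def proj(c,X):
    K,d,R,t=[np.array(c[k],float) for k in("K","dist_coeffs","R","t")]
    return cv2.projectPoints(np.array(X,float).reshape(-1,1,3),cv2.Rodrigues(R)[0],t,K,d)[0].reshape(-1,2)
def shift(world):  # world vector -> tool axes
    return Rn.from_quat(bot.get_obs()["tool_rot"]).inv().apply(world)
E
python3 - <<'E'
from h import *
snap("top","pics/top1.png",scale=1.42); snap("side","pics/side1.png",scale=1.42)
o=bot.get_obs(); print(o)
for n in("top","side"):
    c=np.load(f"pics/{n}1.png.npz"); print(n,-c["R"].T@c["t"],c["K"][0,0],c["R"][2],c["dist_coeffs"])
E
```

```text
{'clock': 0.1, 'joint_pos': array([1.12799102e+00, 2.41338325e-01, 3.87816583e-03, 1.33520563e+00,
       2.47685393e-05, 1.57077768e+00]), 'joint_vel': array([-4.94921214e-05, -2.38316024e-03,  1.38153650e-03, -6.90900739e-04,
        1.07247658e-03,  8.88217200e-04]), 'tau': array([-1.55931502e-03, -3.73137617e+01,  2.53009611e+01,  1.08688461e-02,
       -1.45346949e-04,  1.05575359e-05]), 'eef_pos': array([0.2139918 , 0.45127508, 0.23050897]), 'tool_rot': array([ 2.19589074e-01,  9.75592007e-01, -9.09194915e-04, -2.17356177e-04]), 'ft_force': array([-0.17006727, -0.62220247,  0.5010009 ]), 'ft_torque': array([-0.0174051 ,  0.04481012, -0.00649238]), 'grip_width': 0.08558663635887595}
top [0.49192798 0.0206977  1.26490874] 403.8478893143343 [ 0.0411003   0.00569152 -0.99913882] [-0.10686919  0.          0.          0.          0.        ]
side [ 0.35519177 -0.82052103  0.73636943] 426.0902151885944 [ 0.18934202  0.77328843 -0.60512362] [0.0033642 0.        0.        0.        0.       ]
```

View pics/top1.png

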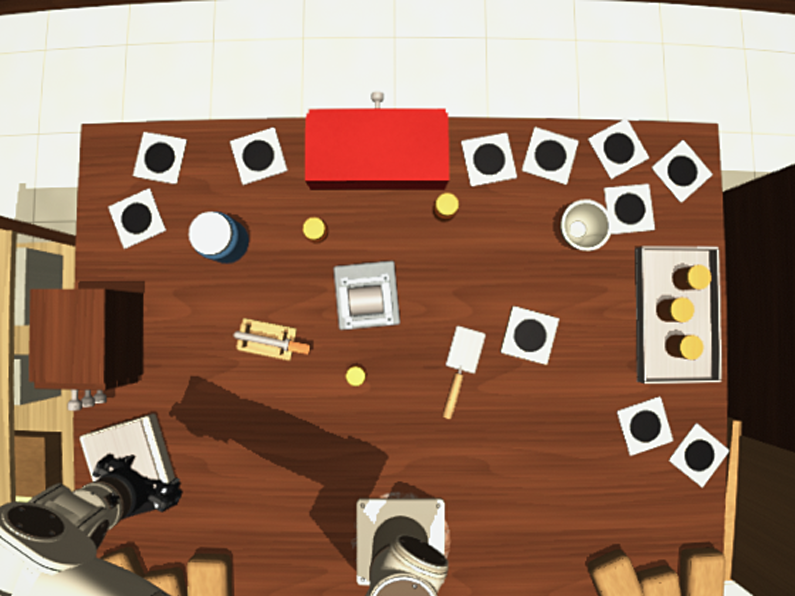

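View pics/side1.png

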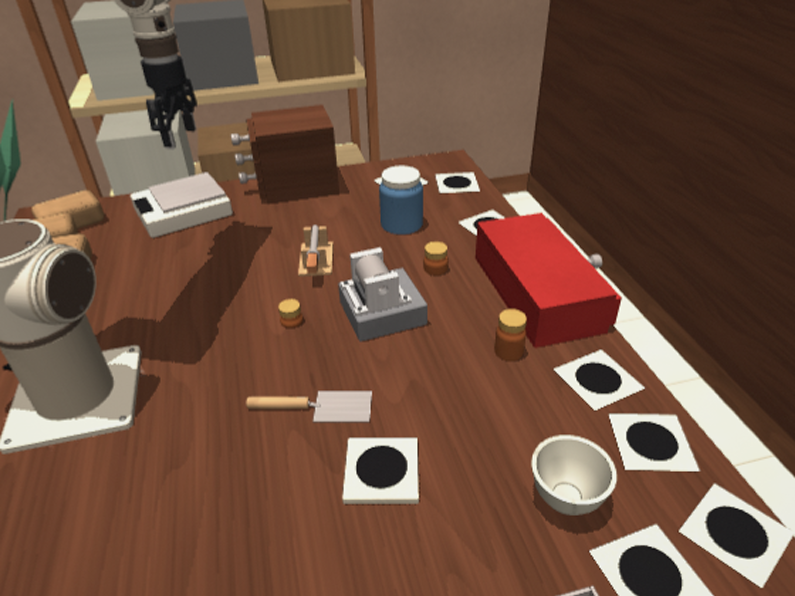

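The top view is taken with image up as world +x and image left as +y. The stand is at about (366,296), with the roller axis roughly along world y. The axle is at about (270,340), nose to the left, orange handle on the right. I'll zoom in on the saved frame to measure.

Run:
```python
import numpy as np,cv2
im=np.load("pics/top1.png.npz")["image"][:,:,::-1][170:275,155:295]
im=cv2.resize(im,None,fx=5.7,fy=5.7,interpolation=cv2.INTER_CUBIC)
for i in range(0,140,20): cv2.putText(im,str(155+i),(int(i*5.7),10),0,.4,(0,255,0),1); cv2.line(im,(int(i*5.7),12),(int(i*5.7),22),(0,255,0),1)
for i in range(0,105,20): cv2.putText(im,str(170+i),(0,int(i*5.7)+4),0,.4,(0,255,0),1)
cv2.imwrite("pics/z1.png",im)
```

```text
(no output)
```

View pics/z1.png

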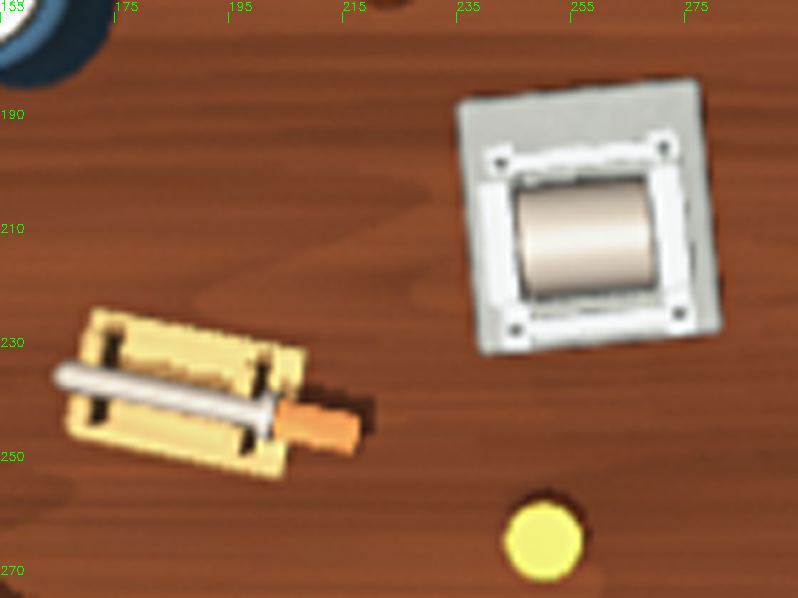

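Run:
```python
from h import *
c=np.load("pics/top1.png.npz")
P=lambda L,z: ray(c,(np.array(L,float)+.5)/5.7-.5+[155,170],z)[:,:2]
b=P([(458,102),(698,80),(721,330),(481,353)],.05); print("base",b.round(4).tolist(),b.mean(0))
e=P([(480,182),(508,179),(500,310),(528,307),(648,166),(675,162),(665,290),(692,286)],.117); print("ears",e.round(4).tolist(),e.mean(0))
d=lambda a,b:np.degrees(np.arctan2(*(a-b)[::-1]))
print("base yaw(y axis) ",d(b[0],b[1])-90,d(b[3],b[2])-90,"x axis",d(b[0],b[3]),d(b[1],b[2]), np.linalg.norm(b[0]-b[1]),np.linalg.norm(b[0]-b[3]))
h=P([(278,401),(361,418),(355,454),(274,434)],.055); print("handle",h.round(4).tolist(),h.mean(0))
n=P([(58,375),(266,414)],.045+.004); print("nose,collar",n, "axle yaw",d(n[0],h.mean(0))-90,d(n[0],n[1])-90,np.linalg.norm(n[0]-h.mean(0)))
j=P([(544,541)],.04);print("jar",j)
```

```text
base [[0.604, 0.1402], [0.6155, 0.0129], [0.4833, 0.0009], [0.4711, 0.1275]] [0.54348057 0.07037078]
ears [[0.5577, 0.1224], [0.5591, 0.1084], [0.4937, 0.1122], [0.4952, 0.0982], [0.5656, 0.0384], [0.5676, 0.0249], [0.5037, 0.0299], [0.5057, 0.0164]] [0.53103518 0.06882875]
base yaw(y axis)  5.188862088267271 5.484207843597943 x axis 5.435338595339232 5.201666271089999 0.127772460849766 0.13347981160305303
handle [[0.4458, 0.2343], [0.4369, 0.1903], [0.418, 0.1934], [0.4284, 0.2363]] [0.43227808 0.21357855]
nose,collar [[0.45890325 0.35358004]
 [0.43863467 0.24170996]] axle yaw -10.767796338490655 -10.269429050108428 0.14251076107612737
jar [[0.37117485 0.09474491]]
```

```bash
python3 -m jog '[{"claw":1,"translation":[-0.299,-0.121,0.05],"turn":[0,0,50]},{"claw":1,"translation":[-0.299,-0.121,0.05],"turn":[0,0,50]},{"claw":1,"translation":[-0.299,-0.121,0.05],"turn":[0,0,50]},{"claw":1,"translation":[-0.299,-0.121,0.05],"turn":[0,0,50]},{"claw":1,"translation":[-0.299,-0.121,0.05],"turn":[0,0,50]}]'
python3 -m jog '[{"claw":1,"translation":[0,0,0],"turn":[0,0,10]},{"claw":1,"translation":[0,0,0],"turn":[0,0,20]},{"claw":1,"translation":[0,0,0],"turn":[0,0,25.4]},{"claw":1,"translation":[0,0,0],"turn":[0,0,25.4]}]'
python3 - <<'E'
from h import *
o=bot.get_obs(); R=Rn.from_quat(o["tool_rot"]).as_matrix(); print(o["clock"],o["eef_pos"],R.round(3).tolist(),np.degrees(np.arctan2(R[1,1],R[0,1])))
print(shift(np.array([.4325,.2135,.026])-o["eef_pos"]))
snap("wrist","pics/w1.png",scale=1.42)
E
```

```text
clock: 0.72
eef_pos: [0.4241, 0.2228, 0.1829]
tool_rot: [0.613, 0.79, -0.0, -0.0]
ft_force: [0.3, 1.6, -0.1]
grip_width: 0.0853
clock: 1.23
eef_pos: [0.423, 0.2242, 0.183]
tool_rot: [0.77, 0.638, -0.001, -0.0]
ft_force: [0.3, 0.2, 0.0]
grip_width: 0.0857
1.225 [0.42300488 0.22416833 0.18300398] [[0.186, 0.983, -0.001], [0.983, -0.186, -0.0], [-0.001, -0.001, -1.0]] -10.719985918995738
[-0.00861189  0.01144359  0.15700032]
```

View pics/w1.png

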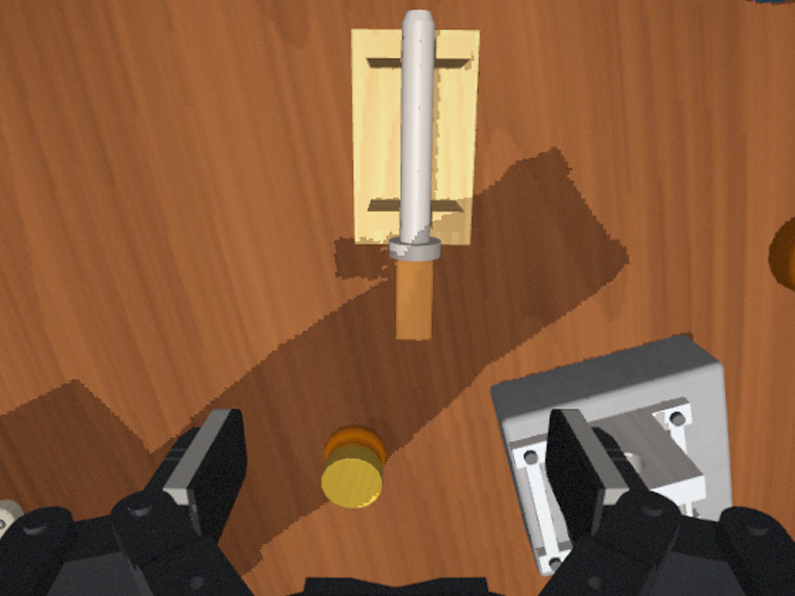

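The wrist view shows the nose at (418,14), the handle top's corners at about (397,262), (432,262), (431,338) and (396,338), and the stand at lower right.

Run:
```python
from h import *
c=np.load("pics/w1.png.npz"); P=lambda L,z: ray(c,(np.array(L,float)+.5)/1.42-.5,z)[:,:2]
h=P([(397,262),(432,262),(431,338),(396,338)],.055);n=P([(418,14)],.049)[0]
print(h,h.mean(0),n); v=n-h.mean(0); print(np.degrees(np.arctan2(v[1],v[0]))-90,np.linalg.norm(v))
t=np.r_[h.mean(0),.026]; print(shift(t-bot.get_obs()["eef_pos"]))
```

```text
[[0.42672644 0.23882673]
 [0.44467413 0.23545298]
 [0.43712974 0.1933656 ]
 [0.41830201 0.1969182 ]] [0.43170808 0.21614088] [0.45846839 0.35409628]
-10.977787544958218 0.14052688756838727
[-0.006331    0.01016428  0.15708698]
```

```bash
python3 -m jog '[{"claw":1,"translation":[-0.007,0.0105,0.05],"turn":[0,0,0.2]},{"claw":1,"translation":[-0.007,0.0105,0.1],"turn":[0,0,0.2]},{"claw":1,"translation":[-0.007,0.0105,0.135],"turn":[0,0,0.2]},{"claw":1,"translation":[-0.007,0.0105,0.157],"turn":[0,0,0.2]},{"claw":1,"translation":[-0.007,0.0105,0.157],"turn":[0,0,0.2]}]'
python3 -m jog '[{"claw":0,"translation":[0,0,0],"turn":[0,0,0]},{"claw":0,"translation":[0,0,0],"turn":[0,0,0]},{"claw":0,"translation":[0,0,0],"turn":[0,0,0]},{"claw":0,"translation":[0,0,0],"turn":[0,0,0]},{"claw":0,"translation":[0,0,0],"turn":[0,0,0]}]'
python3 -m jog '[{"claw":0,"translation":[0,0,0],"turn":[0,0,0]},{"claw":0,"translation":[0,0,0],"turn":[0,0,0]},{"claw":0,"translation":[0,0,0],"turn":[0,0,0]},{"claw":0,"translation":[0,0,0],"turn":[0,0,0]}]'
```

```text
clock: 1.9
eef_pos: [0.4304, 0.2148, 0.0247]
tool_rot: [0.771, 0.637, -0.002, -0.001]
ft_force: [0.5, 0.4, 0.6]
grip_width: 0.0854
clock: 2.52
eef_pos: [0.4324, 0.216, 0.0271]
tool_rot: [0.771, 0.636, 0.001, -0.0]
ft_force: [-2.5, -0.5, 5.5]
grip_width: 0.0189
clock: 3.02
eef_pos: [0.4324, 0.2159, 0.0271]
tool_rot: [0.771, 0.636, 0.0, -0.0]
ft_force: [-1.9, -1.1, 6.2]
grip_width: 0.0192
```

```bash
python3 -m jog '[{"claw":0,"translation":[0,0,-0.015],"turn":[0,0,0]},{"claw":0,"translation":[0,0,-0.035],"turn":[0,0,0]},{"claw":0,"translation":[0,0,-0.065],"turn":[0,0,0]},{"claw":0,"translation":[0,0,-0.1],"turn":[0,0,0]},{"claw":0,"translation":[0,0,-0.13],"turn":[0,0,0]}]'
python3 -m jog '[{"claw":0,"translation":[0,0,0],"turn":[0,0,0]},{"claw":0,"translation":[0,0,0],"turn":[0,0,0]}]'
python3 - <<'E'
from h import *
o=bot.get_obs(); R=Rn.from_quat(o["tool_rot"]).as_matrix(); print(o["eef_pos"],R.round(3).tolist(),o["ft_force"],o["ft_torque"])
y=np.radians(5.3); ax=np.array([-np.sin(y),np.cos(y)]); H=np.array([.531,.0688])-ax*(.05+.061+.025+.081)
print(H,shift(np.r_[H,.157]-o["eef_pos"]))
E
```

```text
clock: 3.65
eef_pos: [0.432, 0.2152, 0.1579]
tool_rot: [0.772, 0.636, -0.0, 0.0]
ft_force: [0.6, 0.6, -3.1]
grip_width: 0.019
clock: 3.9
eef_pos: [0.4314, 0.2151, 0.1554]
tool_rot: [0.771, 0.636, -0.001, -0.0]
ft_force: [0.0, 0.1, -3.7]
grip_width: 0.0195
[0.43144099 0.21509675 0.15542486] [[0.19, 0.982, -0.002], [0.982, -0.19, -0.001], [-0.001, -0.001, -1.0]] [ 0.01254753  0.06509074 -3.65896398] [-0.18184361  0.10222199  0.03171369]
[ 0.55104442 -0.14727226] [-0.33297828  0.18639301 -0.00136931]
```

```bash
python3 -m jog '[{"claw":0,"translation":[-0.04,0.0225,0],"turn":[0,0,-3]},{"claw":0,"translation":[-0.09,0.05,0],"turn":[0,0,-6]},{"claw":0,"translation":[-0.14,0.078,0],"turn":[0,0,-9]},{"claw":0,"translation":[-0.19,0.106,0],"turn":[0,0,-12]},{"claw":0,"translation":[-0.24,0.1345,0],"turn":[0,0,-16.3]}]'
python3 - <<'E'
from h import *
o=bot.get_obs();print(shift(np.array([.551,-.1473,.157])-o["eef_pos"]))
E
```

```text
clock: 4.53
eef_pos: [0.5177, -0.0473, 0.1544]
tool_rot: [0.673, 0.74, -0.001, -0.001]
ft_force: [0.7, 1.0, -3.1]
grip_width: 0.019
[-0.10272067  0.02358677 -0.00275547]
```

```bash
python3 -m jog '[{"claw":0,"translation":[-0.04,0.009,0],"turn":[0,0,0]},{"claw":0,"translation":[-0.08,0.018,0],"turn":[0,0,0]},{"claw":0,"translation":[-0.1,0.023,0],"turn":[0,0,0]},{"claw":0,"translation":[-0.1,0.023,0],"turn":[0,0,0]},{"claw":0,"translation":[-0.1,0.023,0],"turn":[0,0,0]}]'
python3 - <<'E'
from h import *
o=bot.get_obs(); R=Rn.from_quat(o["tool_rot"]).as_matrix(); print(o["eef_pos"],R.round(4).tolist(),np.degrees(np.arctan2(R[1,1],R[0,1])))
snap("wrist","pics/w2.png",scale=1.42)
E
```

```text
clock: 5.15
eef_pos: [0.55, -0.142, 0.1555]
tool_rot: [0.673, 0.739, -0.0, -0.001]
ft_force: [-0.1, -0.0, -2.6]
grip_width: 0.0192
[ 0.54998701 -0.14197275  0.15547978] [[-0.0937, 0.9956, -0.0022], [0.9956, 0.0937, 0.0012], [0.0014, -0.0021, -1.0]] 5.377849404303715
```

View pics/w2.png

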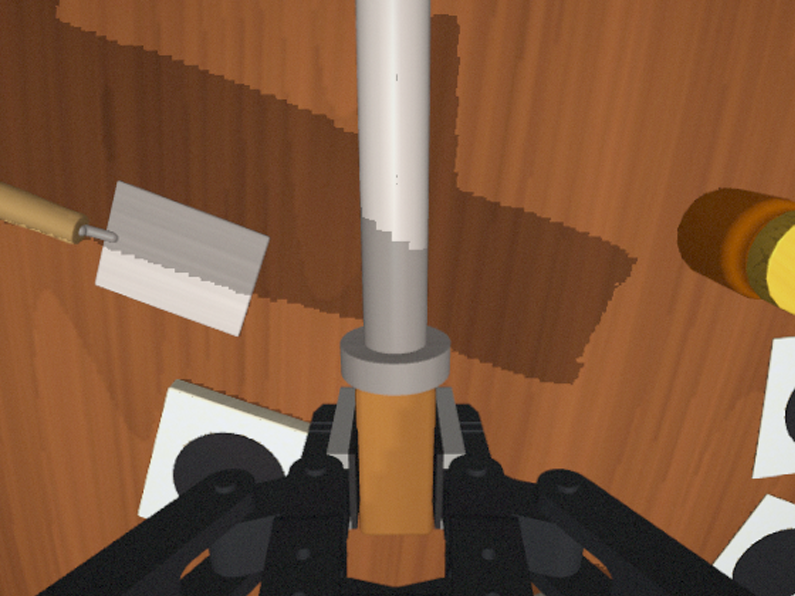

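```bash
python3 -m jog '[{"claw":0,"translation":[0,0,0.03],"turn":[0,0,0]},{"claw":0,"translation":[0,0,0.06],"turn":[0,0,0]},{"claw":0,"translation":[0,0,0.0795],"turn":[0,0,0]},{"claw":0,"translation":[0,0,0.0795],"turn":[0,0,0]},{"claw":0,"translation":[0,0,0.0795],"turn":[0,0,0]}]'
python3 - <<'E'
from h import *
c=np.load("pics/w2.png.npz"); P=lambda L,z: ray(c,(np.array(L,float)+.5)/1.42-.5,z)[:,:2]
p=P([(393.5,1),(396,340)],.1745); v=p[0]-p[1]; print(p,"yaw",np.degrees(np.arctan2(v[1],v[0]))-90)
o=bot.get_obs(); print(o["eef_pos"],o["ft_force"],o["ft_torque"])
for n,cr in(("top",(215,180,305,260)),("side",(215,160,315,260))):
    c=vision.camera(n); np.savez(f"pics/{n}2.npz",**{k:np.array(x) for k,x in c.items()})
    im=c["image"][cr[1]:cr[3],cr[0]:cr[2],::-1]; s=6 if n=="side" else 8
    im=cv2.resize(im,None,fx=s,fy=s,interpolation=cv2.INTER_CUBIC); cv2.imwrite(f"pics/{n}2.png",im[:600,:800])
E
```

```text
clock: 5.82
eef_pos: [0.5514, -0.1424, 0.078]
tool_rot: [0.673, 0.74, 0.0, 0.001]
ft_force: [0.1, -0.2, -2.2]
grip_width: 0.019
[[ 0.53966356 -0.0339826 ]
 [ 0.54744664 -0.11030665]] yaw 5.822561865633901
[ 0.55144802 -0.14243032  0.07797442] [ 0.14821241 -0.19444206 -2.24235921] [-0.21606548 -0.02704124 -0.03042726]
```

View pics/top2.png

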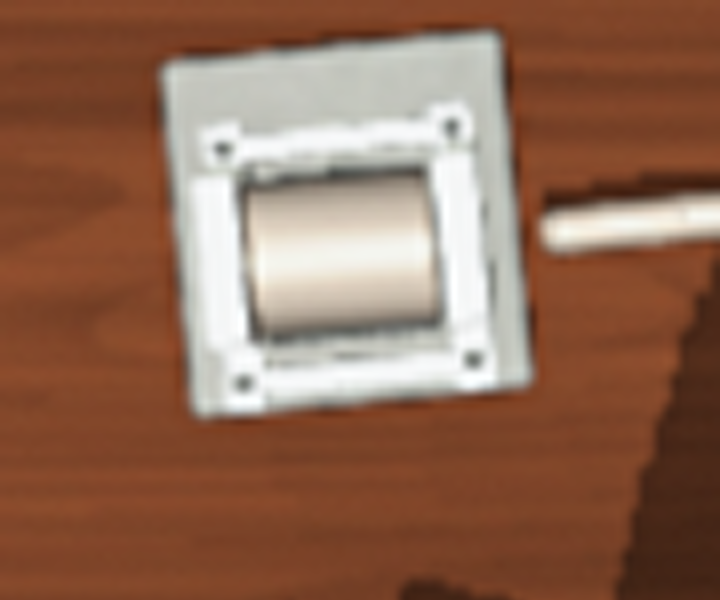

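View pics/side2.png

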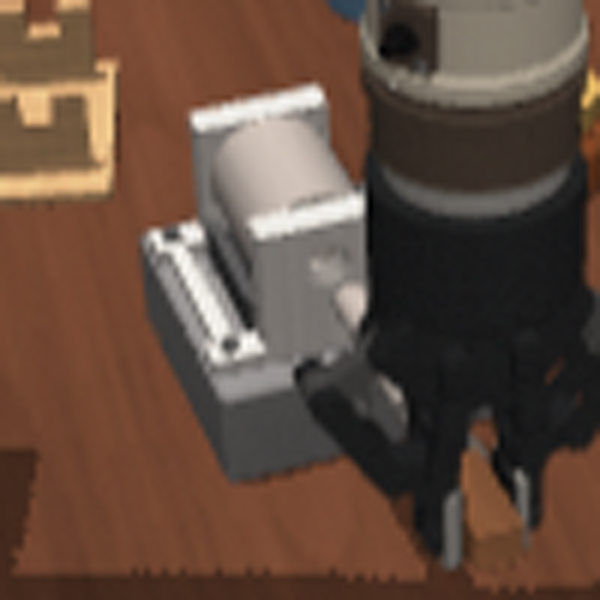

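```bash
cat > m.py <<'E'
from h import *
c=np.load("pics/top2.npz"); P=lambda L,z: ray(c,(np.array(L,float)+.5)/8-.5+[215,180],z)[:,:2]
d=lambda v:np.degrees(np.arctan2(v[1],v[0]))
b=P([(163,65),(500,35),(532,383),(195,415)],.05); print("base c",b.mean(0),"yaw",d(b[0]-b[1])-90,d(b[3]-b[2])-90,d(b[0]-b[3]),d(b[1]-b[2]))
for z in(.054,.06):
    s=P([(223,148),(452,127),(473,360),(244,383)],z); print("screws",s.mean(0),d(s[0]-s[1])-90,d(s[3]-s[2])-90,d(s[0]-s[3]),d(s[1]-s[2]))
e=P([(193,180),(228,177),(214,350),(247,347),(435,156),(470,153),(452,325),(488,322)],.117); print("ears c",e.mean(0)); 
n=P([(545,229),(715,213)],.097); print("nose",n,d(n[0]-n[1])-90)
y=np.radians(5.3);X=np.array([np.cos(y),np.sin(y)]);print("axis lateral: base",b.mean(0)@X,"screws",s.mean(0)@X,"ears",e.mean(0)@X,"nose",n@X)
# automatic: ear side extents via dark/bright transitions along stand x in profile at ear mid y
g=c["image"].astype(float).mean(2)
Y=np.array([-X[1],X[0]])
for yy in(-.047,-.043,-.039,.039,.043,.047):
    o=e.mean(0)+Y*yy; t=np.arange(-.05,.0501,.0005)
    w=np.c_[o+np.outer(t,X),np.full(len(t),.117)]; uv=proj(c,w).astype(np.float32)
    pr=cv2.remap(g.astype(np.float32),uv[:,:1],uv[:,1:],cv2.INTER_CUBIC).ravel()
    print(yy,[int(v) for v in pr[::8]])
E
python3 m.py
```

```text
base c [0.54318047 0.07039673] yaw 5.038259640913381 5.434360451170875 5.42367208301492 5.199196080787768
screws [0.53165962 0.06999178] 5.205749312796115 5.740951365595535 5.258796947020407 5.13792580596949
screws [0.53146275 0.06974753] 5.205749312796158 5.740951365595535 5.25879694702042 5.137925805969487
ears c [0.53072143 0.06996247]
nose [[ 0.5393981  -0.00306445]
 [ 0.5451712  -0.0646128 ]] 5.35853826996663
axis lateral: base 0.5473607921760042 screws 0.5356332083545224 ears 0.5349149139216757 nose [0.53680895 0.5368721 ]
-0.047 [249, 232, 192, 238, 248, 237, 241, 248, 248, 246, 245, 245, 246, 247, 247, 247, 245, 242, 243, 247, 234, 207, 227, 218, 238, 208]
-0.043 [253, 192, 118, 234, 248, 235, 244, 245, 245, 245, 245, 246, 245, 245, 245, 245, 245, 245, 245, 248, 237, 195, 150, 134, 238, 202]
-0.039 [246, 232, 219, 243, 242, 234, 251, 253, 255, 256, 253, 248, 246, 247, 250, 254, 255, 251, 248, 249, 235, 224, 227, 220, 245, 203]
0.039 [253, 167, 139, 245, 249, 237, 248, 252, 248, 245, 249, 249, 248, 248, 249, 248, 246, 246, 251, 255, 231, 209, 165, 146, 242, 206]
0.043 [249, 221, 207, 237, 239, 239, 245, 245, 245, 245, 245, 245, 245, 245, 244, 245, 245, 245, 246, 248, 231, 214, 234, 220, 240, 197]
0.047 [212, 213, 209, 200, 200, 230, 248, 246, 248, 247, 246, 245, 244, 244, 245, 247, 249, 247, 246, 248, 230, 187, 202, 207, 211, 196]
```

Run:
```python
from h import *
c=np.load("pics/side2.npz"); Q=lambda X:((proj(c,X)-[215,160]+.5)*6-.5).round(0).tolist()
y=np.radians(5.3);X=np.array([np.cos(y),np.sin(y),0]);Y=np.array([-X[1],X[0],0])
E=X*.5352+Y*0; cy=np.array([.531,.0697])@Y[:2]
h=X*.5352+Y*(cy-.05)+[0,0,.095]; print("hole",Q(h), "ear top outer corners",Q([h-X*.03+[0,0,.022],h+X*.03+[0,0,.022]]))
ny=np.array([.5394,-.0031])@Y[:2]
for z in(.092,.096,.1):
    n=X*.5368+Y*ny+[0,0,z]; print(z,"nose",Q(n),"rim",Q([n+X*.006,n-X*.006,n+[0,0,.006],n-[0,0,.006]]))
print("gap",(cy-.05)-ny)
o=bot.get_obs(); S=lambda v:shift(v).round(4)
print("0.1m along Y",S(Y*.1),"lat -1.7mm",S(-X*.0017), "hole", h)
```

```text
hole [[336.0, 265.0]] ear top outer corners [[265.0, 238.0], [402.0, 206.0]]
0.092 nose [[358.0, 301.0]] rim [[372.0, 298.0], [344.0, 304.0], [358.0, 289.0], [359.0, 312.0]]
0.096 nose [[358.0, 293.0]] rim [[372.0, 290.0], [344.0, 296.0], [357.0, 282.0], [358.0, 305.0]]
0.1 nose [[358.0, 285.0]] rim [[371.0, 282.0], [344.0, 289.0], [357.0, 274.0], [358.0, 297.0]]
gap 0.023264670962388684
0.1m along Y [ 0.1     0.0001 -0.0001] lat -1.7mm [ 0.     -0.0017 -0.    ] hole [0.53565035 0.01991672 0.095     ]
```

Run:
```python
from h import *
c=np.load("pics/side2.npz"); im=c["image"][195:225,255:285,::-1]
cv2.imwrite("pics/side2z.png",cv2.resize(im,None,fx=20,fy=20,interpolation=cv2.INTER_CUBIC))
```

```text
(no output)
```

View pics/side2z.png

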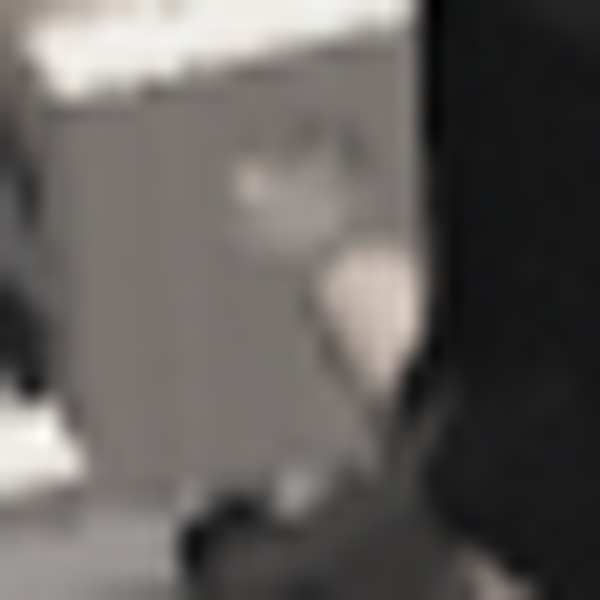

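The side crop puts the hole at (293,187) and the nose's left rim at (318,290). Both match the predicted positions to about 1 mm once a constant camera bias is removed. I'll correct by 1.7 mm sideways and 0.8 mm down, then approach.

```bash
python3 -m jog '[{"claw":0,"translation":[0,-0.0017,0.0008],"turn":[0,0,0]},{"claw":0,"translation":[0.008,-0.0017,0.0008],"turn":[0,0,0]},{"claw":0,"translation":[0.015,-0.0017,0.0008],"turn":[0,0,0]},{"claw":0,"translation":[0.018,-0.0017,0.0008],"turn":[0,0,0]},{"claw":0,"translation":[0.018,-0.0017,0.0008],"turn":[0,0,0]}]'
python3 -m jog '[{"claw":0,"translation":[0.002,0,0],"turn":[0,0,0]},{"claw":0,"translation":[0.004,0,0],"turn":[0,0,0]},{"claw":0,"translation":[0.004,0,0],"turn":[0,0,0]}]'
python3 -m jog '[{"claw":0,"translation":[0.001,0,0],"turn":[0,0,0]},{"claw":0,"translation":[0.002,0,0],"turn":[0,0,0]},{"claw":0,"translation":[0.002,0,0],"turn":[0,0,0]}]'
python3 -m jog '[{"claw":0,"translation":[0.001,0,0],"turn":[0,0,0]},{"claw":0,"translation":[0.002,0,0],"turn":[0,0,0]},{"claw":0,"translation":[0.002,0,0],"turn":[0,0,0]}]'
```

```text
clock: 6.55
eef_pos: [0.5474, -0.1249, 0.0761]
tool_rot: [0.673, 0.739, -0.0, -0.0]
ft_force: [0.1, 0.9, -2.6]
grip_width: 0.0188
clock: 6.92
eef_pos: [0.547, -0.1212, 0.0761]
tool_rot: [0.673, 0.739, -0.0, -0.0]
ft_force: [0.5, 0.6, -2.4]
grip_width: 0.0191
clock: 7.3
eef_pos: [0.5469, -0.1192, 0.0761]
tool_rot: [0.673, 0.739, -0.0, -0.0]
ft_force: [0.2, -0.5, -2.2]
grip_width: 0.0194
clock: 7.68
eef_pos: [0.5469, -0.1173, 0.0762]
tool_rot: [0.673, 0.739, 0.0, 0.0]
ft_force: [-0.2, -1.3, -2.8]
grip_width: 0.0191
```

```bash
for i in 1; do python3 -m jog '[{"claw":0,"translation":[0.001,0,0],"turn":[0,0,0]},{"claw":0,"translation":[0.002,0,0],"turn":[0,0,0]},{"claw":0,"translation":[0.002,0,0],"turn":[0,0,0]}]'
python3 -m jog '[{"claw":0,"translation":[0.001,0,0],"turn":[0,0,0]},{"claw":0,"translation":[0.002,0,0],"turn":[0,0,0]},{"claw":0,"translation":[0.002,0,0],"turn":[0,0,0]}]'; done
```

```text
clock: 8.05
eef_pos: [0.5469, -0.1154, 0.0764]
tool_rot: [0.674, 0.739, 0.0, 0.0]
ft_force: [0.6, -2.1, -1.7]
grip_width: 0.0189
clock: 8.43
eef_pos: [0.5467, -0.113, 0.0764]
tool_rot: [0.673, 0.739, 0.001, 0.0]
ft_force: [1.7, -2.0, -1.6]
grip_width: 0.0191
```

```bash
python3 -m jog '[{"claw":0,"translation":[0.001,0.0003,0],"turn":[0,0,0]},{"claw":0,"translation":[0.002,0.0003,0],"turn":[0,0,0]},{"claw":0,"translation":[0.003,0.0003,0],"turn":[0,0,0]},{"claw":0,"translation":[0.003,0.0003,0],"turn":[0,0,0]}]'
python3 -m jog '[{"claw":0,"translation":[0.0015,0,0],"turn":[0,0,0]},{"claw":0,"translation":[0.003,0,0],"turn":[0,0,0]},{"claw":0,"translation":[0.004,0,0],"turn":[0,0,0]},{"claw":0,"translation":[0.004,0,0],"turn":[0,0,0]}]'
```

```text
clock: 8.93
eef_pos: [0.5465, -0.1102, 0.0763]
tool_rot: [0.673, 0.739, 0.0, 0.0]
ft_force: [2.1, -1.8, -0.5]
grip_width: 0.0188
clock: 9.43
eef_pos: [0.5461, -0.1061, 0.0762]
tool_rot: [0.673, 0.739, 0.0, 0.0]
ft_force: [3.5, -1.3, -0.3]
grip_width: 0.0188
```

```bash
python3 -m jog '[{"claw":0,"translation":[0,0.0007,-0.0005],"turn":[0,0,0]},{"claw":0,"translation":[0,0.0007,-0.0005],"turn":[0,0,0]},{"claw":0,"translation":[0.002,0.0007,-0.0005],"turn":[0,0,0]},{"claw":0,"translation":[0.003,0.0007,-0.0005],"turn":[0,0,0]},{"claw":0,"translation":[0.003,0.0007,-0.0005],"turn":[0,0,0]}]'
python3 -m jog '[{"claw":0,"translation":[0.001,0,0],"turn":[0,0,0]},{"claw":0,"translation":[0.002,0,0],"turn":[0,0,0]},{"claw":0,"translation":[0.003,0,0],"turn":[0,0,0]},{"claw":0,"translation":[0.003,0,0],"turn":[0,0,0]}]'
```

```text
clock: 10.05
eef_pos: [0.5461, -0.1029, 0.0765]
tool_rot: [0.673, 0.739, -0.0, -0.0]
ft_force: [1.6, -0.7, -1.7]
grip_width: 0.019
clock: 10.55
eef_pos: [0.5459, -0.1001, 0.0765]
tool_rot: [0.673, 0.739, -0.0, -0.0]
ft_force: [-0.1, 1.2, -0.8]
grip_width: 0.0192
```

```bash
python3 -m jog '[{"claw":0,"translation":[0.001,0,0],"turn":[0,0,0]},{"claw":0,"translation":[0.002,0,0],"turn":[0,0,0]},{"claw":0,"translation":[0.003,0,0],"turn":[0,0,0]},{"claw":0,"translation":[0.003,0,0],"turn":[0,0,0]}]'
python3 -m jog '[{"claw":0,"translation":[0.001,0,0],"turn":[0,0,0]},{"claw":0,"translation":[0.002,0,0],"turn":[0,0,0]},{"claw":0,"translation":[0.003,0,0],"turn":[0,0,0]},{"claw":0,"translation":[0.003,0,0],"turn":[0,0,0]}]'
python3 -m jog '[{"claw":0,"translation":[0.001,0,0],"turn":[0,0,0]},{"claw":0,"translation":[0.002,0,0],"turn":[0,0,0]},{"claw":0,"translation":[0.003,0,0],"turn":[0,0,0]},{"claw":0,"translation":[0.003,0,0],"turn":[0,0,0]}]'
```

```text
clock: 11.05
eef_pos: [0.546, -0.0974, 0.0767]
tool_rot: [0.673, 0.739, -0.0, 0.0]
ft_force: [1.5, -2.0, -2.1]
grip_width: 0.019
clock: 11.55
eef_pos: [0.5457, -0.0944, 0.0767]
tool_rot: [0.673, 0.739, -0.0, 0.0]
ft_force: [2.4, -2.7, -2.4]
grip_width: 0.019
clock: 12.05
eef_pos: [0.5454, -0.0914, 0.0767]
tool_rot: [0.673, 0.739, -0.0, 0.0]
ft_force: [1.7, -4.0, -3.0]
grip_width: 0.0186
```

```bash
python3 -m jog '[{"claw":0,"translation":[0.002,0.0003,0],"turn":[0,0,0]},{"claw":0,"translation":[0.004,0.0003,0],"turn":[0,0,0]},{"claw":0,"translation":[0.006,0.0003,0],"turn":[0,0,0]},{"claw":0,"translation":[0.006,0.0003,0],"turn":[0,0,0]}]'
python3 -m jog '[{"claw":0,"translation":[0.002,0,0],"turn":[0,0,0]},{"claw":0,"translation":[0.004,0,0],"turn":[0,0,0]},{"claw":0,"translation":[0.006,0,0],"turn":[0,0,0]},{"claw":0,"translation":[0.008,0,0],"turn":[0,0,0]},{"claw":0,"translation":[0.008,0,0],"turn":[0,0,0]}]'
```

```text
clock: 12.55
eef_pos: [0.5449, -0.0851, 0.0766]
tool_rot: [0.673, 0.739, -0.0, -0.0]
ft_force: [1.4, -4.1, -2.8]
grip_width: 0.0189
clock: 13.18
eef_pos: [0.5442, -0.0774, 0.0767]
tool_rot: [0.673, 0.739, -0.0, 0.0]
ft_force: [1.1, -3.4, -1.9]
grip_width: 0.0188
```

```bash
python3 -m jog '[{"claw":0,"translation":[0.003,0,0],"turn":[0,0,0]},{"claw":0,"translation":[0.006,0,0],"turn":[0,0,0]},{"claw":0,"translation":[0.009,0,0],"turn":[0,0,0]},{"claw":0,"translation":[0.012,0,0],"turn":[0,0,0]},{"claw":0,"translation":[0.012,0,0],"turn":[0,0,0]}]'
python3 -m jog '[{"claw":0,"translation":[0.003,0,0],"turn":[0,0,0]},{"claw":0,"translation":[0.006,0,0],"turn":[0,0,0]},{"claw":0,"translation":[0.009,0,0],"turn":[0,0,0]},{"claw":0,"translation":[0.012,0,0],"turn":[0,0,0]},{"claw":0,"translation":[0.012,0,0],"turn":[0,0,0]}]'
```

```text
clock: 13.8
eef_pos: [0.5431, -0.0652, 0.0766]
tool_rot: [0.673, 0.739, -0.0, -0.0]
ft_force: [1.8, -4.3, -2.5]
grip_width: 0.0188
clock: 14.42
eef_pos: [0.5419, -0.0533, 0.0766]
tool_rot: [0.673, 0.739, -0.0, -0.0]
ft_force: [1.9, -3.7, -2.5]
grip_width: 0.019
```

```bash
python3 -m jog '[{"claw":0,"translation":[0.003,0,0],"turn":[0,0,0]},{"claw":0,"translation":[0.006,0,0],"turn":[0,0,0]},{"claw":0,"translation":[0.009,0,0],"turn":[0,0,0]},{"claw":0,"translation":[0.012,0,0],"turn":[0,0,0]},{"claw":0,"translation":[0.012,0,0],"turn":[0,0,0]}]'
```

```text
clock: 15.05
eef_pos: [0.5407, -0.0414, 0.0765]
tool_rot: [0.673, 0.739, -0.0, -0.0]
ft_force: [0.9, -4.6, -2.7]
grip_width: 0.0191
```

```bash
python3 -m jog '[{"claw":0,"translation":[0.002,0,0],"turn":[0,0,0]},{"claw":0,"translation":[0.004,0,0],"turn":[0,0,0]},{"claw":0,"translation":[0.005,0,0],"turn":[0,0,0]},{"claw":0,"translation":[0.005,0,0],"turn":[0,0,0]}]'
python3 -m jog '[{"claw":0,"translation":[0.001,0,0],"turn":[0,0,0]},{"claw":0,"translation":[0.002,0,0],"turn":[0,0,0]},{"claw":0,"translation":[0.003,0,0],"turn":[0,0,0]},{"claw":0,"translation":[0.003,0,0],"turn":[0,0,0]}]'
python3 -m jog '[{"claw":0,"translation":[0.001,0,0],"turn":[0,0,0]},{"claw":0,"translation":[0.002,0,0],"turn":[0,0,0]},{"claw":0,"translation":[0.002,0,0],"turn":[0,0,0]}]'
```

```text
clock: 15.55
eef_pos: [0.5403, -0.0364, 0.0765]
tool_rot: [0.673, 0.739, -0.0, -0.0]
ft_force: [1.5, -4.7, -2.4]
grip_width: 0.0189
clock: 16.05
eef_pos: [0.54, -0.0333, 0.0765]
tool_rot: [0.673, 0.739, 0.0, -0.0]
ft_force: [0.5, -2.9, -3.2]
grip_width: 0.0191
clock: 16.42
eef_pos: [0.5399, -0.0313, 0.0766]
tool_rot: [0.673, 0.739, 0.0, -0.0]
ft_force: [-0.4, -3.4, -3.7]
grip_width: 0.0189
```

```bash
python3 -m jog '[{"claw":0,"translation":[0.001,0,0],"turn":[0,0,0]},{"claw":0,"translation":[0.002,0,0],"turn":[0,0,0]},{"claw":0,"translation":[0.003,0,0],"turn":[0,0,0]},{"claw":0,"translation":[0.003,0,0],"turn":[0,0,0]}]'
python3 -m jog '[{"claw":0,"translation":[0.001,0,0],"turn":[0,0,0]},{"claw":0,"translation":[0.002,0,0],"turn":[0,0,0]},{"claw":0,"translation":[0.003,0,0],"turn":[0,0,0]},{"claw":0,"translation":[0.003,0,0],"turn":[0,0,0]}]'
```

```text
clock: 16.92
eef_pos: [0.5396, -0.0289, 0.0766]
tool_rot: [0.674, 0.739, -0.0, 0.0]
ft_force: [1.3, -4.5, -3.5]
grip_width: 0.0191
clock: 17.42
eef_pos: [0.5394, -0.0253, 0.0765]
tool_rot: [0.673, 0.739, 0.0, -0.0]
ft_force: [1.3, -3.1, -5.0]
grip_width: 0.0191
```

```bash
python3 -m jog '[{"claw":0,"translation":[0.001,0,0.0003],"turn":[0,0,0]},{"claw":0,"translation":[0.002,0,0.0003],"turn":[0,0,0]},{"claw":0,"translation":[0.004,0,0.0003],"turn":[0,0,0]},{"claw":0,"translation":[0.005,0,0.0003],"turn":[0,0,0]},{"claw":0,"translation":[0.005,0,0.0003],"turn":[0,0,0]}]'
python3 -m jog '[{"claw":0,"translation":[0.002,0,0],"turn":[0,0,0]},{"claw":0,"translation":[0.004,0,0],"turn":[0,0,0]},{"claw":0,"translation":[0.006,0,0],"turn":[0,0,0]},{"claw":0,"translation":[0.006,0,0],"turn":[0,0,0]}]'
```

```text
clock: 18.05
eef_pos: [0.539, -0.0203, 0.0764]
tool_rot: [0.673, 0.739, 0.0, -0.0]
ft_force: [1.5, -4.5, -3.2]
grip_width: 0.0196
clock: 18.55
eef_pos: [0.5384, -0.0143, 0.0763]
tool_rot: [0.673, 0.739, 0.0, -0.0]
ft_force: [0.7, -2.8, -3.8]
grip_width: 0.0189
```

About 5 mm should be left. I'll step gently until the collar contacts the ear.

```bash
python3 -m jog '[{"claw":0,"translation":[0.001,0,0],"turn":[0,0,0]},{"claw":0,"translation":[0.002,0,0],"turn":[0,0,0]},{"claw":0,"translation":[0.003,0,0],"turn":[0,0,0]},{"claw":0,"translation":[0.003,0,0],"turn":[0,0,0]}]'
python3 -m jog '[{"claw":0,"translation":[0.001,0,0],"turn":[0,0,0]},{"claw":0,"translation":[0.001,0,0],"turn":[0,0,0]}]'
python3 -m jog '[{"claw":0,"translation":[0.001,0,0],"turn":[0,0,0]},{"claw":0,"translation":[0.001,0,0],"turn":[0,0,0]}]'
python3 -m jog '[{"claw":0,"translation":[0.001,0,0],"turn":[0,0,0]},{"claw":0,"translation":[0.001,0,0],"turn":[0,0,0]}]'
```

```text
clock: 19.05
eef_pos: [0.5381, -0.0115, 0.0763]
tool_rot: [0.673, 0.739, 0.0, -0.0]
ft_force: [0.1, -4.6, -3.4]
grip_width: 0.0189
clock: 19.3
eef_pos: [0.538, -0.0106, 0.0763]
tool_rot: [0.673, 0.739, 0.0, -0.0]
ft_force: [0.5, -4.2, -4.6]
grip_width: 0.0189
clock: 19.55
eef_pos: [0.538, -0.0095, 0.0763]
tool_rot: [0.673, 0.739, 0.0, -0.0]
ft_force: [-0.1, -4.7, -3.9]
grip_width: 0.0195
clock: 19.8
eef_pos: [0.5379, -0.0094, 0.0764]
tool_rot: [0.674, 0.739, -0.001, 0.001]
ft_force: [1.1, -6.7, -3.7]
grip_width: 0.0189
```

```bash
python3 -m jog '[{"claw":0,"translation":[0.001,0,0],"turn":[0,0,0]},{"claw":0,"translation":[0.001,0,0],"turn":[0,0,0]},{"claw":0,"translation":[0.001,0,0],"turn":[0,0,0]}]'
python3 -c "
from h import *
snap('wrist','pics/w3.png',scale=1.42)"
```

```text
clock: 20.18
eef_pos: [0.5379, -0.0094, 0.0763]
tool_rot: [0.674, 0.739, -0.001, 0.001]
ft_force: [-0.1, -9.3, -4.0]
grip_width: 0.0187
```

View pics/w3.png

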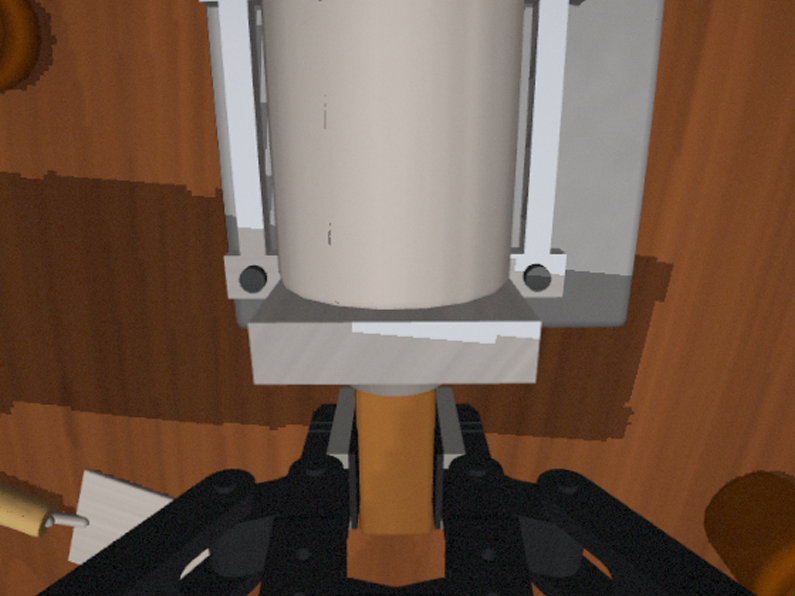

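```bash
python3 -m jog '[{"claw":0.2,"translation":[0,0,0],"turn":[0,0,0]},{"claw":0.5,"translation":[0,0,0],"turn":[0,0,0]},{"claw":0.7,"translation":[0,0,0],"turn":[0,0,0]},{"claw":0.7,"translation":[0,0,0],"turn":[0,0,0]},{"claw":0.7,"translation":[0,0,0],"turn":[0,0,0]}]'
python3 -m jog '[{"claw":0.7,"translation":[0,0,-0.02],"turn":[0,0,0]},{"claw":0.7,"translation":[0,0,-0.05],"turn":[0,0,0]},{"claw":0.7,"translation":[-0.03,0,-0.1],"turn":[0,0,0]},{"claw":0.7,"translation":[-0.08,0,-0.13],"turn":[0,0,0]},{"claw":0.7,"translation":[-0.13,0,-0.15],"turn":[0,0,0]}]'
python3 -m jog '[{"claw":0.7,"translation":[-0.05,-0.06,0],"turn":[0,0,0]},{"claw":0.7,"translation":[-0.05,-0.12,0],"turn":[0,0,0]},{"claw":0.7,"translation":[-0.05,-0.15,0],"turn":[0,0,0]},{"claw":0.7,"translation":[-0.05,-0.15,0],"turn":[0,0,0]}]'
python3 - <<'E'
from h import *
c=vision.camera("top"); s=vision.camera("side")
a=cv2.resize(c["image"][180:260,205:305,::-1],(500,400),interpolation=cv2.INTER_CUBIC)
b=cv2.resize(s["image"][160:260,225:300,::-1],(300,400),interpolation=cv2.INTER_CUBIC)
np.savez("pics/topf.npz",**{k:np.array(x) for k,x in c.items()})
cv2.imwrite("pics/fin.png",np.hstack([a,b]))
E
```

```text
clock: 20.85
eef_pos: [0.5379, -0.0072, 0.0765]
tool_rot: [0.673, 0.739, 0.0, -0.0]
ft_force: [0.0, 0.1, -0.0]
grip_width: 0.0598
clock: 21.48
eef_pos: [0.5507, -0.1379, 0.2287]
tool_rot: [0.673, 0.74, 0.001, 0.001]
ft_force: [1.3, 0.6, -0.5]
grip_width: 0.0598
clock: 21.98
eef_pos: [0.4026, -0.2009, 0.2267]
tool_rot: [0.675, 0.738, 0.0, -0.0]
ft_force: [0.9, 0.1, -0.4]
grip_width: 0.0597
```

View pics/fin.png

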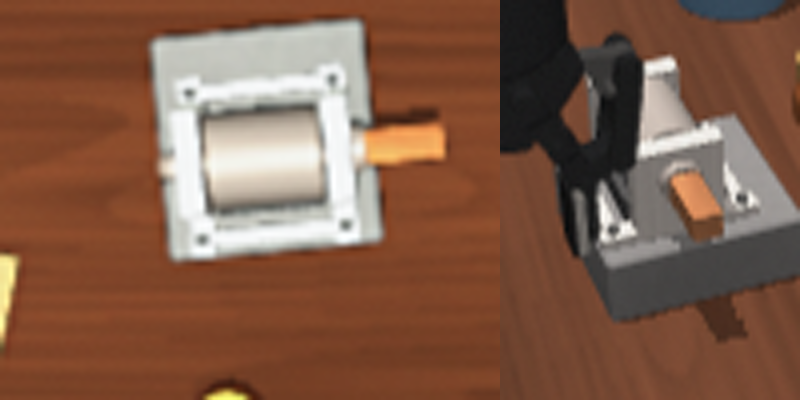

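```bash
python3 -c "
from workcell import bot
print(bot.job_done(), bot.get_obs()['clock'])"
```

```text
the job is handed in; nothing more can be done
the job is handed in; nothing more can be done
```

The axle is threaded through the first ear, the roller and the second ear, with its collar against the first ear's outer face. I let go, backed the gripper clear and handed the job in at about 22 s.

- **Finding the hole:** the top camera showed the carriage about 12 mm toward stand -x, so I went in from the stand's -y side. Force readings showed a light sideways push inside the first ear, which I corrected by under 1 mm.
- **Forces:** readings between steps stayed at about 5 N while threading and reached 9 N when I pressed the collar home.
- **Seated:** the axle stopped dead after 133.6 mm of travel, against 134.3 mm predicted.
- **Last picture:** the nose sticks out past the second ear, and only about 8 mm shows between ear and handle. That matches the collar's thickness, so it looks seated to within about 1 mm. The exact contact was hidden in the wrist view, so the hard stop is the stronger evidence.
- **Bystanders:** the robot touched nothing else that I could tell. I did not check each bystander's position again at the end.
- **Camera disagreement:** the side camera read about 3 mm to one side of the top camera. The error was the same for the ear and the nose, so I used positions relative to each other.

I viewed 10 pictures.

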